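Lay out the piled draping forms on their ware boards

ROBOT

A 7-joint arm with a two-finger parallel gripper is mounted at the origin on a cart in front of the work surface, level with it; the furniture and walls round the work are solid. World frame = base frame: x ahead of the robot, y to its left, z up, the work surface at z = 0. Lengths are in m, angles in rad, forces in N, time in s.
With the tool pointing down it reaches from about 0.4 to 0.85 m from the base axis. Payload 6.9 kg.
Tool frame: the origin (TCP) lies midway between the tips of the shut fingers; the grasp point (between the pads) lies behind it (ctrl.pinch_z is the z of the grasp point in the tool frame, in m); z points along the fingers, y is the direction in which the jaws open and shut (so a half turn about z gives the same grasp; the last joint's range is limited). The gripper opens to 85 mm and grips with 20 to 120 N. Pads are 22 mm wide; open, the fingers measure 114 mm over their backs; the gripper's body (76 mm by 85 mm) begins 54 mm behind the grasp point. The pads swing forward as they close: fully open they stand 13 mm farther back than shut.
Start: joints at [-1.196, 0.507, -0.238, 1.5, 0.126, 1.149, -0.155], TCP at [0.167, 0.602, 0.231] pointing down, gripper open.
Joint ranges: [-3.08, 3.08], [-0.24, 2.05], [-1.43, 1.35], [0, 2.5], [-1.52, 4.66], [0.17, 1.96], [-2.89, 2.89]. Speed limits (rad/s): [2.39, 2.39, 3.14, 3.14, 3.14, 3.14, 3.14].

INTERFACE

Orientations are given as a unit quaternion [w, x, y, z].
In Python, from station import ctrl, get_state, vision, ticket, models gives the robot as it stands. Calls block until the motion is done:
- ctrl.movep(position, orientation): joint-space move of the TCP to a pose.
- ctrl.movel(position, frame=None, max_speed=0.15): straight line of the TCP; frame=None keeps the orientation; max_speed is the mean speed in m/s.
- ctrl.set_joints(angles): joint-space move.
- ctrl.ungrasp() and ctrl.close_gripper(force=None): open the fingers fully, or close them until they stop; force is the grip in N (None keeps the last).
- ctrl.pause(seconds).
- ctrl.ik(position, orientation): joint angles nearest the present ones, or None.
- get_state(): the state.
- vision.grab_frame(name): name is "scene" or "top" or "wrist"; returns (picture, depth): 420x560x3 uint8, blue, green, red; 420x560 float32, m along the optical axis (not along the pixel's ray), 0 where there is no reading.
- vision.camera_info(name): a dict with "mtx" (3x3 intrinsics, pixels), "R" (3x3) and "t" (3): a world point X has camera coordinates R X + t; the wrist camera has in their place "hand_eye" (4x4, takes a point from camera to tool coordinates, whose origin is the TCP and whose axes are the flange's). Camera axes: x right, y down, z forward; pixel columns grow to the right and rows downward; lengths in m; the calibration is good to about 2 mm. A picture is of the moment at which its call begins: read the wrist's pose just before it. camera_info takes no time and is no camera call.
A pose or a line that the arm cannot do raises ctrl.Unreachable and nothing moves.
- ticket.close_job(): hands the job in, once; it reports no verdict.
Trained networks look in the newest picture that a camera, given by its name, has taken for a name from the list of things; names that differ only in an ending like _2 or _b are one class to them, and where a whole thing is asked for, a point or a joint stands for the part that bears it (a point fixed in the world has none). Each returns a list of dicts, best first, with "p" (0 to 1); they miss things now and then, are a little off and sometimes report something else, mostly with a low value. They report only what shows in the picture. A call takes as long as a camera call. They do not tell look-alikes from the thing itself.
- models.recognise(camera, target): "point" ([column, row] in pixels, amid what is visible of it).
- models.masks_of(camera, target): "mask" (420x560 bool, what is visible of it) and "point" ([column, row] in pixels, amid what is visible of it).
The state is a dict: "time": time; "qpos": joint angles; "qd": joint speeds; "tau": joint torques, N m; "tcp_pos": TCP position; "eef_rot": TCP orientation; "contact_force": force on the tool from outside, world axes, zero at the start; "wrist_torque": the same for the moment, N m; "width": finger opening in m.
Only numpy, scipy, OpenCV 4.12 (cv2) and the standard library are available. Lean on these libraries where they do the work, as an engineer would, in place of code of your own. Each camera call takes 0.05 s, during which the arm holds its last target.

TASK

The four plaster draping forms were left in a pile; lay them out for draping. Take the pile apart and set each form flat in the middle of the ware board cut to its own shape, the oblong and the square one with their sides parallel to the board's edges. Keep the forms level, let none topple, and leave the small cup where it stands.

Things in the scene. Friction and masses are not known exactly. Their poses are not given: they have to be found in the camera images.
- form_round: pale plaster draping form, a solid round disc of 30 mm diameter, 24 mm thick with upright sides and slightly rounded edges, loose, about 40 g; at the start on top of the pile, lying flat. The four forms lie stacked, smaller on larger, roughly centred. Origin: centre of its underside; z points up
- form_hexagon: pale plaster draping form, a solid hexagonal block, 42 mm across opposite flats (x is across one pair of flats) and 48.5 mm over the corners, 24 mm thick with upright sides and slightly rounded edges, loose, about 60 g; at the start third from below, lying flat. The four forms lie stacked, smaller on larger, roughly centred. Origin: centre of its underside; z points up
- form_square: pale plaster draping form, a solid 52 x 52 mm square block (x and y across its flat sides), 24 mm thick with upright sides and slightly rounded edges, loose, about 90 g; at the start second from below, lying flat. The four forms lie stacked, smaller on larger, roughly centred. Origin: centre of its underside; z points up
- form_oblong: pale plaster draping form, a solid 96 x 60 mm oblong block (x is its long side, y the 60 mm side), 24 mm thick with upright sides and slightly rounded edges, loose, about 180 g; at the start at the bottom of the pile, on the table, lying flat. The four forms lie stacked, smaller on larger, roughly centred. Origin: centre of its underside; z points up
- board_round: thin plywood ware board fixed flat on the table: round, 58 mm diameter, 8 mm thick; 14 mm larger all round than the round form. Origin: centre of its underside at table height (its top is 8 mm above); z points up
- board_hexagon: thin plywood ware board fixed flat on the table: hexagon, 70 mm across flats (x is across one pair of flats), 8 mm thick; 14 mm larger all round than the hexagon form. Origin: centre of its underside at table height (its top is 8 mm above); z points up
- board_square: thin plywood ware board fixed flat on the table: 80 x 80 mm square (x and y across its sides), 8 mm thick; 14 mm larger all round than the square form. Origin: centre of its underside at table height (its top is 8 mm above); z points up
- board_oblong: thin plywood ware board fixed flat on the table: 124 x 88 mm oblong (x is its long side), 8 mm thick; 14 mm larger all round than the oblong form. Origin: centre of its underside at table height (its top is 8 mm above); z points up
- small_cup: small pale glazed cup, 65 mm diameter and 43 mm high, a loose bystander standing upright on the table among the boards; not part of the job. Origin: centre of its foot; z points up
Not all that is in view belongs to the job. What is shaped like the form_hexagon but blue or yellow is not meant. Leave any red look-alike of the board_hexagon alone.

How it is judged:
At the end, for the whole second after the job is handed in: Each form lies flat (within 0.1 rad) and at rest on top of the board of its own shape, its centre within 12 mm of the board's centre; the oblong and the square form are turned to within 0.2 rad of parallel with their boards (any side of the square will do) (horizontal distance between form_round and board_round below 0.012 m and z of form_round in the frame of board_round between 0.004 and 0.012 m and angle between each of form_round, form_hexagon, form_square, form_oblong's own z axis and vertical below 0.1 rad and linear speed of each of form_round, form_hexagon, form_square, form_oblong below 0.02 m/s and angular speed of each of form_round, form_hexagon, form_square, form_oblong below 0.2 rad/s and horizontal distance between form_hexagon and board_hexagon below 0.012 m and z of form_hexagon in the frame of board_hexagon between 0.004 and 0.012 m and horizontal distance between form_square and board_square below 0.012 m and z of form_square in the frame of board_square between 0.004 and 0.012 m and horizontal distance between form_oblong and board_oblong below 0.012 m and z of form_oblong in the frame of board_oblong between 0.004 and 0.012 m and angle between the x axis of form_oblong and the x axis of board_oblong, either way round below 0.2 rad and (angle between the x axis of form_square and the x axis of board_square, either way round below 0.2 rad or angle between the x axis of form_square and the y axis of board_square, either way round below 0.2 rad)); the robot touches nothing.
It fails at once if the round form is tipped more than 0.7 rad (angle between form_round's own z axis and vertical above 0.7 rad).
It fails at once if the hexagon form is tipped more than 0.7 rad (angle between form_hexagon's own z axis and vertical above 0.7 rad).
It fails at once if the square form is tipped more than 0.7 rad (angle between form_square's own z axis and vertical above 0.7 rad).
It fails at once if the oblong form is tipped more than 0.7 rad (angle between form_oblong's own z axis and vertical above 0.7 rad).
It fails at once if the small cup is shoved more than 20 mm or tipped (distance of small_cup from where it was at the start of the episode above 0.02 m or angle between small_cup's own z axis and vertical above 0.4 rad).
It also fails if it takes over 112 s, if anything falls off the work surface, if the arm or the gripper's body presses on something with over 40 N, if the wrist force passes 120 N, or if a joint passes its speed limit or range.

## Working session

There is one attempt and no reset: what is moved stays moved. The work goes in short steps, each a Python script; the robot and the scene stay as the last script left them, time stands still between calls to the robot, and variables do not carry over. Pictures are saved under pics/ and viewed, and the job is handed in when it is done.

```bash
mkdir -p pics; ls
python3 - <<'E'
from station import ctrl, get_state, vision, ticket, models
import cv2
print(get_state()); print(ctrl.pinch_z)
for n in ["scene","top"]:
    p,d=vision.grab_frame(n); cv2.imwrite(f"pics/{n}0.png",p); print(vision.camera_info(n))
print(vision.camera_info("wrist"))
E
```

```text
pics
{'time': 0.0, 'qpos': array([-1.19550624,  0.50832946, -0.23752069,  1.5011318 ,  0.12572439,
        1.14889193, -0.15479697]), 'qd': array([ 1.83491541e-03, -4.97797657e-04, -1.19860449e-03, -1.50695424e-03,
        5.66313164e-04, -2.91690334e-05, -1.02154964e-03]), 'tau': array([-1.06547315e-03, -6.20591283e+01, -2.18685329e+00, -2.49641132e+01,
        1.26762839e-02,  1.22481905e-02, -2.94446033e-05]), 'tcp_pos': array([0.16653255, 0.60188789, 0.23043509]), 'eef_rot': array([-9.05170362e-05,  1.34473058e-01,  9.90916856e-01, -8.79647849e-04]), 'contact_force': array([-0.4960915 ,  0.07331559, -1.09428544]), 'wrist_torque': array([ 0.02511565, -0.01377964,  0.01167837]), 'width': 0.08515343679223157}
-0.0187
{'mtx': array([[425.48262122,   0.        , 278.40451759],
       [  0.        , 425.48262122, 209.09760683],
       [  0.        ,   0.        ,   1.        ]]), 'R': array([[ 0.63049548, -0.77591863, -0.02063314],
       [-0.5350299 , -0.41518869, -0.73577263],
       [ 0.56233304,  0.47494067, -0.67691426]]), 't': array([-0.52149989,  0.20754887,  0.97682252])}
{'mtx
[... 178 characters left out ...]
5295, -0.99957638,  0.01802244],
       [-0.99859346,  0.02196039, -0.04825804],
       [ 0.04784182, -0.01909993, -0.9986723 ]]), 't': array([-0.2664859 ,  0.49978824,  1.03579833])}
{'mtx': array([[317.35021742,   0.        , 276.51882242],
       [  0.        , 317.35021742, 208.1427571 ],
       [  0.        ,   0.        ,   1.        ]]), 'hand_eye': array([[-3.61001272e-04, -9.61563239e-01, -2.74583335e-01,
         6.90937027e-02],
       [ 9.99999433e-01, -6.22132285e-04,  8.63921578e-04,
        -2.07076234e-04],
       [-1.00154239e-03, -2.74582868e-01,  9.61562918e-01,
        -1.43553808e-01],
       [ 0.00000000e+00,  0.00000000e+00,  0.00000000e+00,
         1.00000000e+00]])}
```

View pics/top0.png

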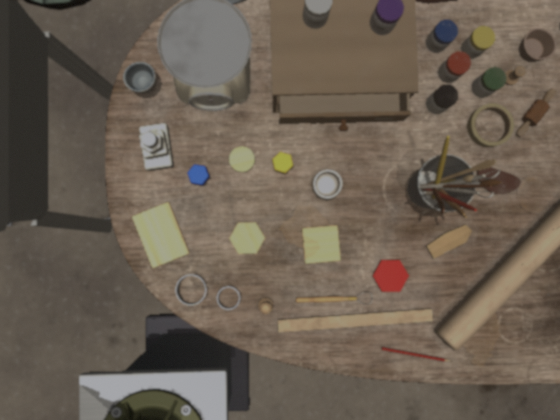

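View pics/scene0.png

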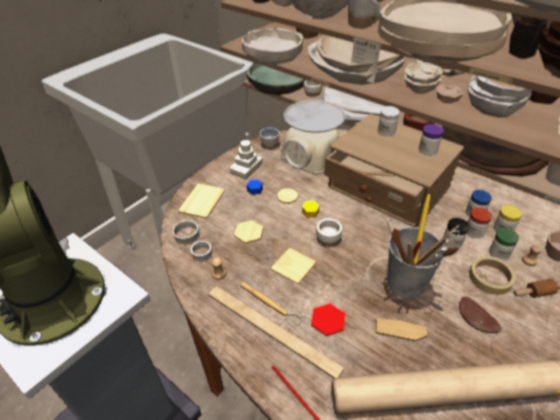

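The top picture shows the pile at (155,147), the cup at (327,184), and the boards: oblong (160,235), round (242,159), hexagon (247,238), square (321,244). Next I measure them.

```bash
cat > h.py <<'E'
from station import ctrl, get_state, vision, ticket, models
import cv2, numpy as np
def px2w(cam,uv,z):
    c=vision.camera_info(cam); uv=np.atleast_2d(uv).astype(float)
    r=np.c_[uv,np.ones(len(uv))]@np.linalg.inv(c['mtx']).T@c['R']
    o=-c['R'].T@c['t']
    return o+r*((z-o[2])/r[:,2])[:,None]
def shape(cam,mask,z):
    cs,_=cv2.findContours(mask.astype(np.uint8),cv2.RETR_EXTERNAL,cv2.CHAIN_APPROX_NONE)
    c=max(cs,key=cv2.contourArea)[:,0]
    w=px2w(cam,c,z)[:,:2]
    m=cv2.moments((w*10000).astype(np.float32).reshape(-1,1,2)); cen=np.array([m['m10'],m['m01']])/m['m00']/10000
    r=cv2.minAreaRect((w*1000).astype(np.float32))
    return cen,r
E
python3 - <<'E'
from h import *
np.set_printoptions(precision=4,suppress=True)
for cam in ["top","scene"]:
  p,d=vision.grab_frame(cam)
  np.save(f"{cam}_d.npy",d)
  for t,z in dict(board_round=.008,board_hexagon=.008,board_square=.008,board_oblong=.008,small_cup=.043,form_round=.096,form_hexagon=.072,form_square=.048,form_oblong=.024).items():
    for k in models.masks_of(cam,t)[:3]:
        if k['p']<.2: continue
        cen,r=shape(cam,k['mask'],z)
        print(cam,t,round(k['p'],2),np.round(k['point']),cen,np.round(r[0],1),np.round(r[1],1),round(r[2],1))
p,d=vision.grab_frame("top")
cv2.imwrite("pics/pile.png",cv2.resize(p[100:280,100:380],None,fx=2.8,fy=2.8,interpolation=cv2.INTER_CUBIC))
E
```

```text
top board_round 0.83 [239. 157.] [ 0.6141 -0.2036] [ 613.8 -204.4] [50.8 55.7] 89.0
top board_hexagon 0.86 [392. 275.] [ 0.3505 -0.5249] [ 349.6 -525.3] [75.1 70. ] 88.6
top board_hexagon 0.76 [247. 242.] [ 0.4388 -0.2119] [ 439.1 -212. ] [76.7 67.9] 88.7
top board_square 0.84 [320. 244.] [ 0.422  -0.3753] [ 422.5 -374.7] [81.  80.4] 4.9
top board_oblong 0.64 [158. 234.] [ 0.4508 -0.0232] [451.  -23.3] [124.2  90.8] 19.8
top small_cup 0.62 [327. 185.] [ 0.5505 -0.3866] [ 550.7 -386.7] [62.3 62.3] 88.8
top form_round 0.5 [150. 139.] [ 0.6415 -0.0227] [642.  -22.6] [33.2 30. ] 43.8
top form_hexagon 0.91 [280. 163.] [ 0.5943 -0.2911] [ 594.9 -291.1] [36.8 41.4] 43.9
top form_hexagon 0.58 [198. 174.] [ 0.573  -0.1164] [ 572.9 -117. ] [44.1 43.9] 44.1
top form_hexagon 0.55 [156. 148.] [ 0.6353 -0.0263] [637.5 -24.5] [34.4 49.5] 30.3
top form_square 0.51 [159. 148.] [ 0.6349 -0.0294] [643.3 -20.2] [53.7 53. ] 9.6
top form_oblong 0.7 [161. 154.] [ 0.6338 -0.0249] [641.8 -19.7] [98.9 62.2] 7.3
top form_oblong 0.6 [245. 240.] [ 0.4397 -0.2129] [ 439.2 -212.7] [69.1 75.5] 2.5
scene board_hexag
[... 309 characters left out ...]
] [62.  67.1] 43.2
scene board_oblong 0.85 [200. 203.] [ 0.4475 -0.029 ] [447.4 -29.1] [129.   92.1] 20.3
scene small_cup 0.87 [330. 234.] [ 0.5351 -0.3989] [ 533.7 -398.4] [90.8 59.5] 33.0
scene form_round 0.42 [247. 147.] [ 0.6319 -0.0369] [632.4 -38.2] [42.6 23.5] 42.7
scene form_hexagon 0.67 [245. 158.] [ 0.6247 -0.0402] [627.6 -37.8] [58.6 45.1] 41.6
scene form_hexagon 0.58 [309. 211.] [ 0.5473 -0.333 ] [ 547.9 -332.2] [60.2 45.9] 36.9
scene form_hexagon 0.51 [251. 190.] [ 0.5265 -0.1629] [ 526.9 -162.6] [60.2 40.8] 40.7
scene form_square 0.63 [248. 160.] [ 0.6223 -0.0413] [623.7 -40.1] [54.5 63.9] 43.4
scene form_oblong 0.67 [245. 170.] [ 0.6185 -0.0421] [631.8 -30.3] [119.8  78.4] 9.0
```

View pics/pile.png

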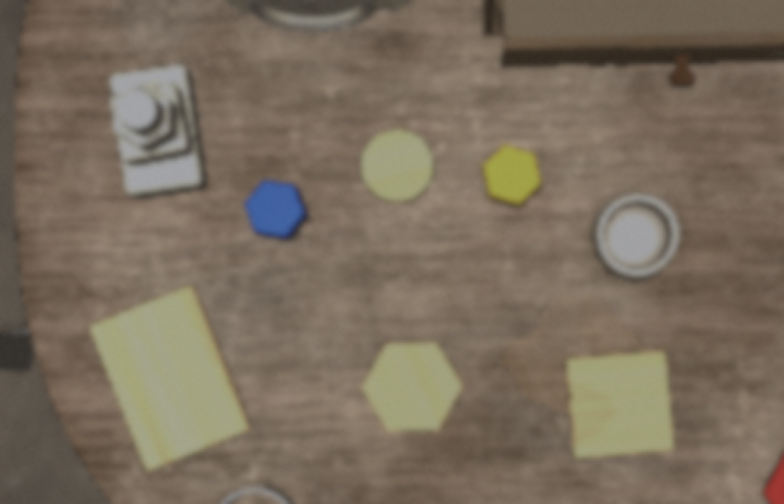

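```bash
cat >> h.py <<'E'
def q(psi): # tool x axis heading psi (deg), tool down; jaws open along psi-90
    a=np.radians(psi)/2; return np.array([0,np.cos(a),np.sin(a),0])
def R_q(w,x,y,z):
    from scipy.spatial.transform import Rotation as Ro
    return Ro.from_quat([x,y,z,w]).as_matrix()
def wristgrab():
    s=get_state(); p,d=vision.grab_frame("wrist"); return s,p,d
def wpx(s,uv,z):
    c=vision.camera_info("wrist"); H=c['hand_eye']; R=R_q(*s['eef_rot'])
    uv=np.atleast_2d(uv).astype(float)
    r=np.c_[uv,np.ones(len(uv))]@np.linalg.inv(c['mtx']).T@H[:3,:3].T@R.T
    o=R@H[:3,3]+s['tcp_pos']
    return o+r*((z-o[2])/r[:,2])[:,None]
def wshape(s,mask,z):
    cs,_=cv2.findContours(mask.astype(np.uint8),cv2.RETR_EXTERNAL,cv2.CHAIN_APPROX_NONE)
    c=max(cs,key=cv2.contourArea)[:,0]
    w=wpx(s,c,z)[:,:2]
    m=cv2.moments((w*10000).astype(np.float32).reshape(-1,1,2)); cen=np.array([m['m10'],m['m01']])/m['m00']/10000
    return cen,cv2.minAreaRect((w*1000).astype(np.float32))
E
python3 - <<'E'
from h import *
np.set_printoptions(precision=4,suppress=True)
ctrl.movep([0.62,-0.02,0.27],q(180))
s,p,d=wristgrab()
cv2.imwrite("pics/w1.png",p); np.savez("w1.npz",d=d,p=p)
print(s['time'],s['tcp_pos'],s['eef_rot'],s['qpos'],s['contact_force'])
for t,z in dict(board_oblong=.008,form_round=.096,form_hexagon=.072,form_square=.048,form_oblong=.024).items():
    for k in models.masks_of("wrist",t)[:3]:
        if k['p']<.2: continue
        cen,r=wshape(s,k['mask'],z)
        print(t,round(k['p'],2),np.round(k['point']),cen,np.round(r[0],1),np.round(r[1],1),round(r[2],1))
E
```

```text
3.8667 [ 0.62   -0.0187  0.2699] [-0.     -0.0008  1.      0.0003] [-0.0661  0.4703  0.0937  1.452  -0.0458  1.2214  1.6056] [-0.173 -0.147 -0.776]
board_oblong 0.79 [275.  43.] [ 0.467  -0.0197] [459.8 -20. ] [106.6  88.8] 20.2
form_round 0.75 [275. 209.] [ 0.6424 -0.0217] [642.2 -21.8] [31.4 28.2] 0.1
form_hexagon 0.91 [282. 194.] [ 0.6331 -0.0147] [637.4 -14.9] [47.4 32.5] 59.2
form_hexagon 0.8 [ 59. 163.] [ 0.5954 -0.2541] [ 595.1 -253.9] [41.7 48.9] 13.1
form_hexagon 0.67 [204. 141.] [ 0.576  -0.0967] [575.8 -96.9] [37.  42.9] 46.3
form_square 0.85 [281. 185.] [ 0.6292 -0.0166] [642.1 -18.9] [53.8 52.8] 9.1
form_oblong 0.81 [273. 172.] [ 0.6081 -0.0236] [609.5 -22.4] [31.3 60.3] 1.4
```

View pics/w1.png

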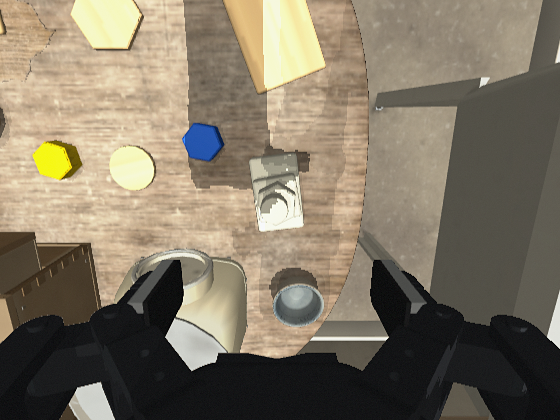

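The wrist view agrees with the top view on the round form's position, about (0.642, -0.022). Next I pin down the board centres with a flood fill in the two pictures.

Run:
```python
from h import *
np.set_printoptions(precision=4,suppress=True)
def ff(p,uv,tol):
    m=np.zeros((p.shape[0]+2,p.shape[1]+2),np.uint8)
    cv2.floodFill(p.copy(),m,uv,0,(tol,)*3,(tol,)*3,4|cv2.FLOODFILL_MASK_ONLY|cv2.FLOODFILL_FIXED_RANGE|(255<<8)); return m[1:-1,1:-1]>0
top=cv2.imread("pics/top0.png"); p=np.load("w1.npz")['p']
s=dict(tcp_pos=np.array([0.62,-0.0187,0.2699]),eef_rot=[0,-.0008,1,.0003])
for uv in [(242,159),(247,238),(321,244),(160,235)]:
  for tol in (30,45):
    cen,r=shape("top",ff(top,uv,tol),.008); print(uv,tol,cen,np.round(r[1],1),round(r[2],1))
for uv in [(132,168),(108,22)]:
  for tol in (30,60):
    cen,r=wshape(s,ff(p,uv,tol),.008); print('w',uv,tol,cen,np.round(r[1],1),round(r[2],1))
s=dict(tcp_pos=np.array([0.62,-0.0187,0.2699]),eef_rot=[0,-.0008,1,.0003])
print(wpx(s,[[203,142],[57,160],[300,300]],.024))
```

```text
(242, 159) 30 [ 0.6137 -0.2042] [55.2 55.7] 88.8
(242, 159) 45 [ 0.6092 -0.2655] [115.5 219.2] 14.3
(247, 238) 30 [ 0.4384 -0.2118] [68.9 77.3] 57.7
(247, 238) 45 [ 0.4343 -0.1868] [ 73.5 167.2] 8.1
(321, 244) 30 [ 0.4211 -0.3753] [78.3 76.8] 3.3
(321, 244) 45 [ 0.4209 -0.3754] [83.9 82.1] 1.0
(160, 235) 30 [ 0.4501 -0.0223] [123.1  84.9] 21.2
(160, 235) 45 [ 0.4676 -0.0194] [201.2  98.2] 15.0
w (132, 168) 30 [ 0.6125 -0.2062] [65.8 55.3] 82.2
w (132, 168) 60 [ 0.6197 -0.2741] [245.8 196.8] 86.6
w (108, 22) 30 [ 0.4461 -0.2127] [46.7 76.8] 0.1
w (108, 22) 60 [ 0.4466 -0.2126] [47.7 79.1] 0.1
[[ 0.5794 -0.1072  0.024 ]
 [ 0.6012 -0.2869  0.024 ]
 [ 0.7951  0.0143  0.024 ]]
```

```bash
cat >> h.py <<'E'
def setback(w): # mm
    return 56.70-np.sqrt(57**2-(w/2-5.86)**2)
def go(xy,z,psi):
    # choose psi or psi+180 by the smaller wrist move
    best=None
    for a in (psi,psi+180):
        j=ctrl.ik([xy[0],xy[1],z],q(a))
        if j is None: continue
        c=np.abs(np.array(j)-get_state()['qpos']).max()+ (5 if abs(j[6])>2.8 else 0)
        if best is None or c<best[0]: best=(c,a)
    ctrl.movep([xy[0],xy[1],z],q(best[1])); return best
def pick(xy,jaw,zb,w,hover=.06,clr=3,force=40):
    g=go(xy,zb+hover+.02,jaw+90); zt=zb+clr/1000-setback(w)/1000
    ctrl.movel([xy[0],xy[1],zt],max_speed=.08)
    ctrl.close_gripper(force); s=get_state(); print('grip',s['time'],s['width'],s['tcp_pos'],g)
    ctrl.movel([xy[0],xy[1],zt+.03],max_speed=.06)
    ctrl.movel([xy[0],xy[1],max(zt+.08,.15)],max_speed=.15)
    s=get_state(); print('lift',s['width'],s['contact_force']); return zt-zb
def place(xy,jaw,off,zb=.008,hi=.15):
    g=go(xy,hi,jaw+90)
    ctrl.movel([xy[0],xy[1],zb+off+.02],max_speed=.12)
    ctrl.movel([xy[0],xy[1],zb+off+.001],max_speed=.03)
    s=get_state(); print('down',s['width'],s['contact_force'],s['tcp_pos'],g)
    ctrl.ungrasp()
    ctrl.movel([xy[0],xy[1],.15],max_speed=.12); print(get_state()['time'])
E
python3 - <<'E'
from h import *
np.set_printoptions(precision=4,suppress=True)
for xy in [(.642,-.022),(.613,-.204),(.438,-.212),(.4215,-.375),(.45,-.023)]:
  for a in (45,90,135,180,225,270): 
    print(xy,a,ctrl.ik([*xy,.15],q(a)))
E
```

```text
(0.642, -0.022) 45 [-0.3721  0.6822  0.6574  1.5704 -0.4606  1.0486 -0.3751]
(0.642, -0.022) 90 [-0.2679  0.6385  0.4572  1.5689 -0.3163  1.0083  0.2811]
(0.642, -0.022) 135 [-0.1554  0.611   0.2574  1.5673 -0.1761  0.9861  0.9403]
(0.642, -0.022) 180 [-0.054   0.5989  0.0844  1.5658 -0.0573  0.9793  1.6186]
(0.642, -0.022) 225 [ 0.0499  0.5969 -0.0902  1.5643  0.0609  0.9831  2.2976]
(0.642, -0.022) 270 [ 0.4577  0.7097 -0.831   1.5584  0.5622  1.1265  2.6414]
(0.613, -0.204) 45 [-0.0829  0.6877  0.658   1.5597 -0.4626  1.0546 -0.0886]
(0.613, -0.204) 90 [ 0.0159  0.6455  0.4664  1.5583 -0.324   1.0154  0.5736]
(0.613, -0.204) 135 [ 0.1207  0.6185  0.2783  1.5568 -0.1913  0.9932  1.2403]
(0.613, -0.204) 180 [ 0.2202  0.6052  0.1071  1.5553 -0.073   0.9851  1.9196]
(0.613, -0.204) 225 [ 0.3291  0.602  -0.0773  1.5537  0.0524  0.9879  2.5928]
(0.613, -0.204) 270 [ 0.8251  0.7843 -1.0286  1.5465  0.7012  1.2162  2.8158]
(0.438, -0.212) 45 [-0.0561  0.4576  0.6633  1.9797 -0.3781  0.8284  0.0322]
(0.438, -0.212) 90 [ 0.0605  0.4223  0.4829  1.9784 -0.2679  0.8026  0.695 ]
(0.438, -0.212
[... 529 characters left out ...]
08]
(0.4215, -0.375) 180 [ 0.5732  0.4939  0.1675  1.7818 -0.1032  0.8743  2.3582]
(0.4215, -0.375) 225 [ 1.0907  0.5463 -0.6333  1.7749  0.3882  0.948   2.6525]
(0.4215, -0.375) 270 [ 0.0491  0.7622  1.1511  1.7881 -0.7736  1.1256 -1.6762]
(0.45, -0.023) 45 [-0.477   0.4036  0.6614  2.0644 -0.3489  0.7832 -0.3889]
(0.45, -0.023) 90 [-0.3384  0.3675  0.457   2.063  -0.2323  0.7596  0.2618]
(0.45, -0.023) 135 [-0.202   0.3472  0.2674  2.0614 -0.1325  0.7488  0.9328]
(0.45, -0.023) 180 [-0.0709  0.3376  0.0903  2.0599 -0.044   0.7459  1.6176]
(0.45, -0.023) 225 [ 0.0625  0.3361 -0.0876  2.0582  0.0424  0.7489  2.3049]
(0.45, -0.023) 270 [ 0.5914  0.4257 -0.8304  2.0522  0.4224  0.8385  2.6573]
```

Run:
```python
from h import *
np.set_printoptions(precision=4,suppress=True)
off=pick((.642,-.022),0,.072,30)
place((.6135,-.2045),0,off)
ctrl.movep([0.62,-0.09,0.27],q(180))
s,p,d=wristgrab()
cv2.imwrite("pics/w2.png",p)
print(s['time'],s['tcp_pos'],s['eef_rot'])
for t,z in dict(board_oblong=.008,board_round=.008,form_round=.032,form_hexagon=.072,form_square=.048,form_oblong=.024).items():
    for k in models.masks_of("wrist",t)[:3]:
        if k['p']<.2: continue
        cen,r=wshape(s,k['mask'],z)
        print(t,round(k['p'],2),np.round(k['point']),cen,np.round(r[0],1),np.round(r[1],1),round(r[2],1))
```

```text
grip 6.8167 0.028549062988696503 [ 0.6422 -0.022   0.0749] (np.float64(1.0378112930326038), 270)
lift 0.02840834658215734 [ 0.1614 -0.5854  0.0833]
down 0.02846515183079269 [-0.0554  0.5264 -0.5342] [ 0.6135 -0.2045  0.0115] (np.float64(2.3609990122438305), 90)
13.7917
14.8917 [ 0.6197 -0.0907  0.2691] [-0.0007  0.0013  1.     -0.0001]
board_oblong 0.66 [336.  44.] [ 0.4669 -0.0208] [459.  -20.6] [108.4  89.2] 21.0
board_round 0.79 [191. 162.] [ 0.6135 -0.2038] [ 613.6 -204.2] [56.4 57.1] 86.6
form_round 0.86 [182. 173.] [ 0.6135 -0.2022] [ 613.6 -201.8] [28.5 34.9] 25.4
form_round 0.46 [169.  25.] [ 0.4532 -0.2044] [ 455.  -204.7] [74.5 47.9] 89.8
form_hexagon 0.76 [339. 206.] [ 0.6431 -0.021 ] [643.6 -20.9] [50.8 42.7] 55.7
form_hexagon 0.66 [263. 144.] [ 0.5759 -0.1069] [ 576. -107.] [36.7 39.7] 48.9
form_hexagon 0.55 [115. 162.] [ 0.5949 -0.2647] [ 595.  -264.6] [40.5 44.4] 10.0
form_square 0.55 [325. 185.] [ 0.6302 -0.0282] [642.5 -20.8] [54.1 50.7] 10.8
form_oblong 0.58 [327. 172.] [ 0.6338 -0.026 ] [642.9 -20.1] [100.1  62.3] 6.6
```

View pics/w2.png

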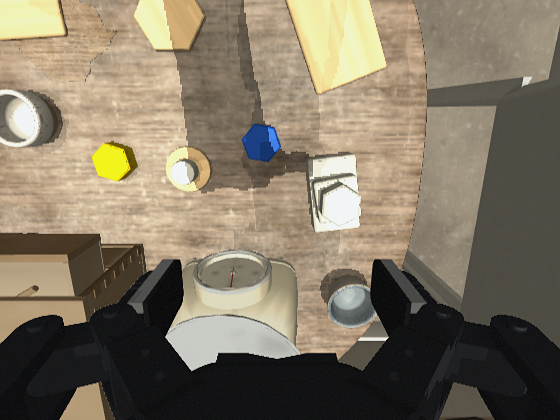

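The round form sits on its board, centred at about (190,168) in the wrist view. The hexagon is now exposed at (340,205). I zoom in for its yaw.

Run:
```python
from h import *
p=cv2.imread("pics/w2.png"); c=p[145:245,290:380]
cv2.imwrite("pics/w2z.png",cv2.resize(c,None,fx=6,fy=6,interpolation=cv2.INTER_CUBIC))
s=dict(tcp_pos=np.array([0.6197,-0.0907,0.2691]),eef_rot=[-0.0007,0.0013,1.0,-.0001])
g=p.min(2)
for th in (225,235,245):
    m=np.zeros_like(g); m[150:240,295:375]=(g>th)[150:240,295:375]
    n,l,st,_=cv2.connectedComponentsWithStats(m,connectivity=4); k=l[206,341]
    cen,r=wshape(s,l==k,.072); print(th,st[k],cen,r)
```

```text
225 [ 316  187   44   44 1301] [ 0.6503665  -0.01948897] ((648.292236328125, -23.121334075927734), (48.25502014160156, 48.57834243774414), 3.896251678466797)
235 [326 188  34  37 922] [ 0.6452719  -0.01759023] ((645.2334594726562, -16.609947204589844), (41.315696716308594, 36.555233001708984), 8.726932525634766)
245 [     0      0    560    420 235196] [ 0.71250153 -0.08738056] ((696.5864868164062, -86.57891845703125), (769.3328857421875, 505.4722900390625), 89.79829406738281)
```

View pics/w2z.png

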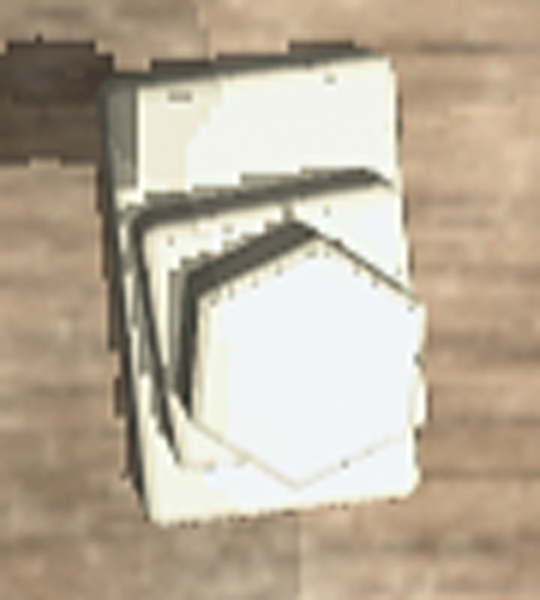

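Run:
```python
from h import *
s=dict(tcp_pos=np.array([0.6197,-0.0907,0.2691]),eef_rot=[-0.0007,0.0013,1.0,-.0001])
c=np.array([(318,237),(424,303),(415,425),(297,488),(190,415),(205,297)])/6+[290,145]
w=wpx(s,c,.072)[:,:2]; print(w,w.mean(0))
d=w-w.mean(0); print(np.hypot(*d.T), np.degrees(np.arctan2(d[:,1],d[:,0]))%60)
```

```text
[[ 0.62096926 -0.01812722]
 [ 0.6333936   0.00204912]
 [ 0.65689147  0.00199712]
 [ 0.66929929 -0.01947366]
 [ 0.65480185 -0.04023273]
 [ 0.63213577 -0.03829029]] [ 0.64458187 -0.01867961]
[0.02361907 0.02355542 0.02406353 0.02473017 0.0238534  0.0232268 ] [58.65986925 58.35783748 59.23315472 58.15999851 55.36919972 57.59836003]
```

Run:
```python
from h import *
np.set_printoptions(precision=4,suppress=True)
off=pick((.643,-.0205),87.5,.048,42)
place((.4385,-.212),87.5,off)
ctrl.movep([0.60,-0.09,0.27],q(180))
s,p,d=wristgrab()
cv2.imwrite("pics/w3.png",p)
cv2.imwrite("pics/w3z.png",cv2.resize(p[120:270,270:420],None,fx=4,fy=4,interpolation=cv2.INTER_CUBIC))
print(s['time'],s['tcp_pos'],s['eef_rot'])
for t,z in dict(board_oblong=.008,board_hexagon=.008,form_round=.032,form_hexagon=.032,form_square=.048,form_oblong=.024).items():
    for k in models.masks_of("wrist",t)[:3]:
        if k['p']<.2: continue
        cen,r=wshape(s,k['mask'],z)
        print(t,round(k['p'],2),np.round(k['point']),cen,np.round(r[0],1),np.round(r[1],1),round(r[2],1))
```

```text
grip 17.5333 0.04103500252677772 [ 0.6433 -0.0205  0.0498] (np.float64(0.28460090771982305), 177.5)
lift 0.04138123493100589 [-0.3441 -0.3421 -1.0129]
down 0.041037334775030854 [-0.3045  0.0091 -0.798 ] [ 0.4385 -0.212   0.0102] (np.float64(0.48623997460122315), 177.5)
23.6583
24.5917 [ 0.5989 -0.0914  0.2686] [-0.0013  0.0006  1.     -0.0005]
board_oblong 0.63 [334.  47.] [ 0.4559 -0.024 ] [450.6 -23.8] [124.   88.6] 20.8
board_hexagon 0.94 [187.  40.] [ 0.442  -0.2073] [ 439.5 -212.1] [79.  69.3] 30.3
form_round 0.97 [184. 188.] [ 0.6128 -0.2024] [ 612.2 -202.5] [28.7 34.7] 42.9
form_hexagon 0.95 [264. 158.] [ 0.5781 -0.1088] [ 578.3 -108.3] [41.9 47. ] 51.8
form_hexagon 0.88 [170.  34.] [ 0.4428 -0.2089] [ 442.3 -209.1] [47.2 47.5] 89.0
form_hexagon 0.68 [119. 179.] [ 0.5993 -0.2851] [ 598.6 -285.2] [43.5 53.5] 42.1
form_square 0.56 [338. 217.] [ 0.6422 -0.0199] [641.9 -19.6] [55.8 52.4] 9.8
form_oblong 0.78 [330. 188.] [ 0.633  -0.0242] [642.3 -19.8] [98.4 60.5] 6.8
```

View pics/w3.png

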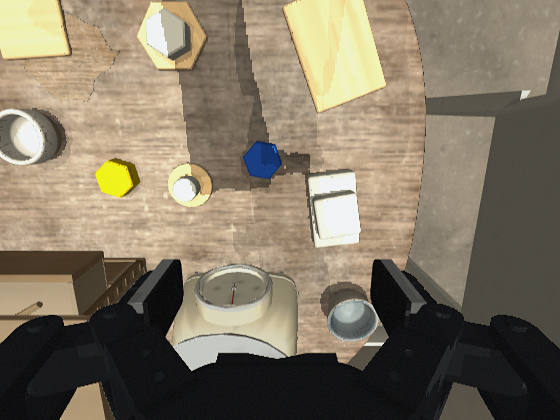

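View pics/w3z.png

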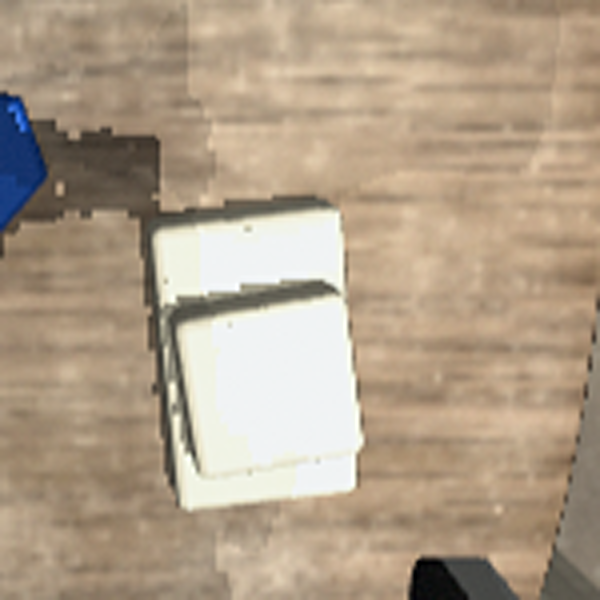

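Run:
```python
from h import *
np.set_printoptions(precision=4,suppress=True)
off=pick((.642,-.0197),99.5,.024,52)
place((.4215,-.3755),94,off)
ctrl.movep([0.60,-0.15,0.27],q(180))
s,p,d=wristgrab()
cv2.imwrite("pics/w4.png",p)
print(s['time'],s['tcp_pos'],s['eef_rot'])
for t,z in dict(board_oblong=.008,board_square=.008,form_round=.032,form_hexagon=.032,form_square=.032,form_oblong=.024).items():
    for k in models.masks_of("wrist",t)[:3]:
        if k['p']<.2: continue
        cen,r=wshape(s,k['mask'],z)
        print(t,round(k['p'],2),np.round(k['point']),cen,np.round(r[0],1),np.round(r[1],1),round(r[2],1))
```

```text
grip 27.2833 0.05114985229087209 [ 0.6424 -0.0197  0.0242] (np.float64(0.2973488153709769), 189.5)
lift 0.05106069062384101 [ 0.2805  0.5117 -0.4192]
down 0.05132510077468502 [0.2018 0.0622 0.3961] [ 0.4215 -0.3755  0.0085] (np.float64(0.7326114937443702), 184)
33.9833
35.175 [ 0.5991 -0.1521  0.269 ] [-0.001   0.0011  1.     -0.0006]
board_square 0.78 [106.  45.] [ 0.442  -0.3594] [ 432.9 -373.2] [57.9 80.8] 3.6
form_round 0.89 [234. 190.] [ 0.6125 -0.2038] [ 612.6 -203.9] [28.2 32.2] 62.6
form_hexagon 0.93 [223.  33.] [ 0.4432 -0.2105] [ 443.6 -211. ] [43.4 49.6] 88.1
form_hexagon 0.9 [313. 159.] [ 0.578  -0.1114] [ 578.2 -110.9] [47.6 40.5] 21.7
form_hexagon 0.59 [166. 179.] [ 0.5991 -0.2885] [ 598.7 -288.6] [42.9 51.7] 41.9
form_square 0.57 [74. 23.] [ 0.4316 -0.3698] [ 432.1 -369.7] [45.5 61.7] 1.3
form_square 0.29 [387.  51.] [ 0.4613 -0.0314] [456.2 -31.3] [117.3  83.8] 20.5
form_oblong 0.66 [381. 207.] [ 0.6415 -0.0209] [641.6 -21.1] [99.8 64.5] 6.4
```

View pics/w4.png

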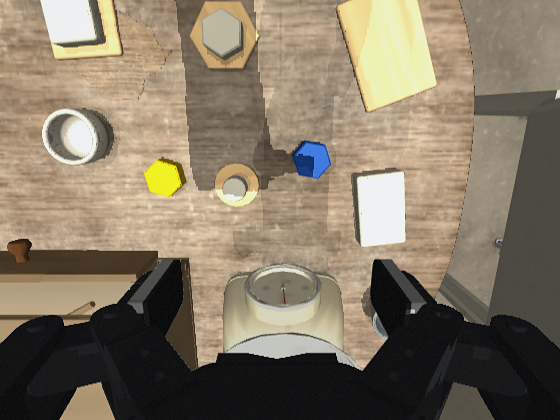

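Run:
```python
from h import *
np.set_printoptions(precision=4,suppress=True)
off=pick((.642,-.0205),96.7,0,60,clr=5,force=60)
place((.4505,-.0235),110.5,off)
ctrl.movep([0.60,-0.25,0.27],q(180))
for i,(c,pos) in enumerate([("top",None),("wrist",(.52,-.10,.30)),("wrist",(.52,-.30,.30))]):
    if pos: ctrl.movep(pos,q(180))
    s=get_state(); p,d=vision.grab_frame(c); cv2.imwrite(f"pics/f{i}.png",p)
    print(c,s['time'])
    for t in ("round","hexagon","square","oblong"):
      for nm,z in (("board_",.008),("form_",.032)):
        for k in models.masks_of(c,nm+t)[:3]:
          if k['p']<.3: continue
          cen,r=wshape(s,k['mask'],z) if pos else shape(c,k['mask'],z)
          print(nm+t,round(k['p'],2),np.round(k['point']),cen,np.round(r[0],1),np.round(r[1],1),round(r[2],1))
```

```text
grip 37.9667 0.05895503764461941 [ 0.6425 -0.0203  0.0009] (np.float64(0.3582276265530405), 186.7)
lift 0.05867454134314322 [-0.241  -0.6593 -4.2577]
down 0.05883367294663363 [-1.2541  0.0146 -0.6603] [ 0.4502 -0.0235  0.0088] (np.float64(0.4900881586961199), 200.5)
44.025
top 45.1667
board_hexagon 0.94 [390. 274.] [ 0.3506 -0.5251] [ 349.6 -525.4] [75.2 70. ] 88.6
board_square 0.81 [324. 257.] [ 0.4224 -0.3746] [ 423. -375.] [81.3 81.3] 3.7
form_square 0.78 [321. 239.] [ 0.4248 -0.3726] [ 425.  -373.1] [51.8 52.3] 5.7
board_oblong 0.75 [169. 224.] [ 0.455  -0.0191] [451.3 -21.8] [126.5  89.1] 19.2
form_oblong 0.72 [160. 230.] [ 0.4522 -0.024 ] [452.1 -24.1] [96. 63.] 20.5
form_oblong 0.41 [330. 182.] [ 0.552  -0.3887] [ 551.7 -387.9] [60.6 66.4] 32.2
wrist 46.3417
board_round 0.64 [210. 228.] [ 0.6072 -0.201 ] [ 612.4 -204.6] [54.2 56.3] 87.4
board_hexagon 0.6 [200.  97.] [ 0.4393 -0.2122] [ 439.4 -212.8] [79.  68.7] 90.0
form_hexagon 0.98 [188. 111.] [ 0.4411 -0.2099] [ 440.9 -210.3] [44.5 46.3] 86.5
form_hexagon 0.69 [270. 214.] [ 0.5758 -0.1095] [ 576.1 -109.5] [43.5 45.2] 88.9
f
[... 661 characters left out ...]
[324. 108.] [ 0.4393 -0.2132] [ 439.4 -213.1] [68.7 78.8] 0.0
form_hexagon 0.91 [412. 212.] [ 0.5751 -0.1177] [ 574.7 -117.2] [51.9 45.4] 45.4
form_hexagon 0.8 [281. 230.] [ 0.5967 -0.295 ] [ 596.7 -295.5] [48.1 41.2] 0.9
form_hexagon 0.68 [346. 108.] [ 0.4413 -0.2143] [ 441.4 -214.3] [44.9 44.2] 0.0
board_square 0.95 [237.  84.] [ 0.4212 -0.3751] [ 421.1 -375.4] [80.7 81.4] 3.8
board_square 0.62 [493. 119.] [ 0.453  -0.0132] [453.2 -13.2] [103.6  75.1] 20.2
form_square 0.94 [214.  94.] [ 0.4244 -0.374 ] [ 424.9 -373.2] [52.6 54.5] 5.2
board_oblong 0.73 [460. 108.] [ 0.4462 -0.0461] [451.4 -25.2] [125.2  89.1] 20.1
form_oblong 0.79 [496. 117.] [ 0.4528 -0.0292] [453.5 -29.4] [99.6 71.6] 19.9
```

```bash
python3 -c "
import cv2,numpy as np
a=cv2.imread('pics/f0.png')[100:300,100:380];a=cv2.resize(a,(560,400))
b=cv2.imread('pics/f1.png');c=cv2.imread('pics/f2.png')
cv2.imwrite('pics/m.png',np.vstack([a,np.hstack([cv2.resize(b,(280,210)),cv2.resize(c,(280,210))])])[:600])
"
```

```text
(no output)
```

View pics/m.png

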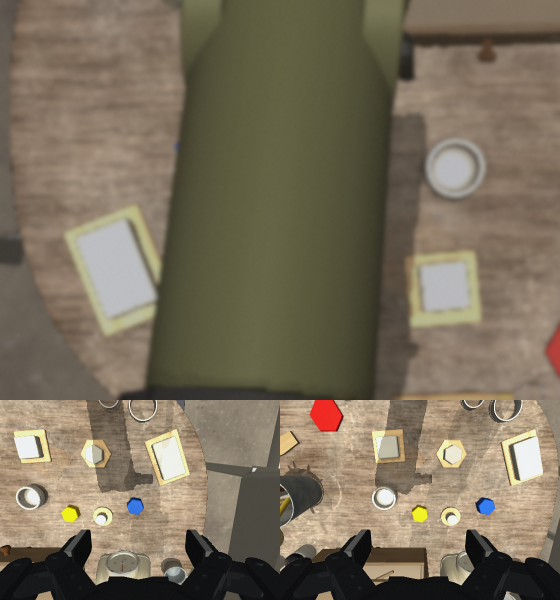

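View pics/f1.png

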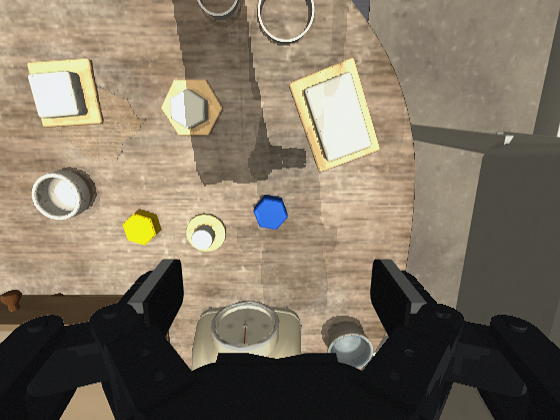

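View pics/f2.png

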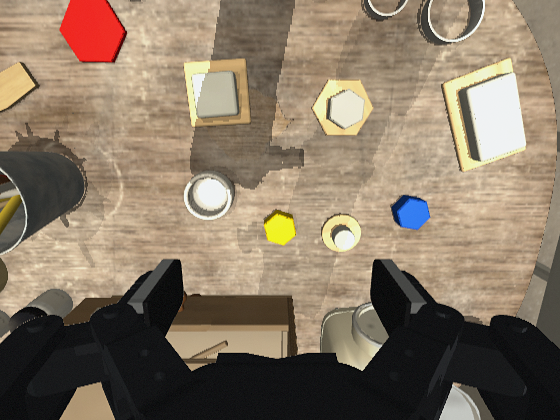

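Run:
```python
from h import *
print(get_state()['qd'],get_state()['contact_force'])
ticket.close_job()
```

```text
[ 3.86071527e-03  4.09312755e-03  1.37486698e-03 -5.34059127e-04
 -7.81814454e-04  7.54347410e-05 -7.23745851e-04] [-0.4375195   0.23991018  0.92479009]
the job is handed in; nothing more can be done
```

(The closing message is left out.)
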